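Find a bangle's size on the slot gauge

ROBOT

A 7-joint arm with a two-finger parallel gripper is mounted at the origin on the work surface. World frame = base frame: x ahead of the robot, y to its left, z up, the work surface at z = 0. Lengths are in m, angles in rad, forces in N, time in s.
With the tool pointing down it reaches from about 0.425 to 0.875 m from the base axis. Payload 9.9 kg.
Tool frame: the origin (TCP) lies on the centre line of the jaws, within the pads' length; the fingertips stand 22 mm ahead of it and the grasp point (between the pads) lies 3 mm ahead of it; z points along the fingers, y is the direction in which the jaws open and shut (so a half turn about z gives the same grasp; the last joint's range is limited). The gripper opens to 85 mm and grips with 20 to 120 N. Pads are 22 mm wide; open, the fingers measure 114 mm over their backs; the gripper's body (76 mm by 85 mm) begins 54 mm behind the grasp point. The pads swing forward as they close: fully open they stand 13 mm farther back than shut.
Start: joints at [-0.084, 0.576, 0.025, 1.437, -0.015, 1.129, -0.057], TCP at [0.675, 0, 0.225] pointing down, gripper open.
Joint ranges: [-2.76, 2.76], [-0.34, 2.15], [-1.52, 1.57], [0.19, 2.46], [-1.09, 4.23], [0.17, 1.99], [-2.82, 2.82]. Speed limits (rad/s): [2.22, 2.22, 3.01, 3.01, 3.14, 3.14, 3.14].

INTERFACE

Orientations are given as a rotation vector (axis times angle).
In Python, from plant import status, optics, job gives the robot as it stands.
- The arm moves only by the tool jog_arm, never from a script. Its argument "motion" is a list of rows, each a list of 6 numbers: the shift along the world's x, y, z in cm, then the turn, a rotation vector about the world's x, y, z in degrees. A call has 1 to 20 rows; each row shifts and turns the commanded pose from where the row before left it; what a row does not reach is not made up. A row lasts 1/8 s, in which the tool goes at most 62.5 mm and 10.7 degrees, less where a joint would pass 70% of its speed; a pose out of reach is approached as far as the arm can. A call with a gripper value outside its range is refused whole. "jaw" is the finger opening in cm, from 0 to 8.54, set as the call begins (left out, the last holds). The fingers move at their own pace and stop on an object; "squeeze" is the grip in N (left out, the last holds). Time passes only in rows, so rows that do not move let the fingers close. It gives the time, the measured TCP pose, the force and the opening at its end, in the units of the state.
- status.read_state(): the state, without advancing time (a new reading comes with each control period).
- optics.read_camera(name): name is "scene" or "side" or "wrist"; returns the picture (400x640x3 uint8, red, green, blue); there is no depth.
- optics.camera_model(name): a dict with "fx", "fy", "cx", "cy" (pixels), "k1" (the pictures are not rectified: a ray, as slopes to the right and down, at radius r is drawn at 1 + k1 r^2 times it, then the intrinsics apply), "rvec" (rotation vector, rad) and "tvec" (3), from world to camera coordinates, as OpenCV has them. Camera axes: x right, y down, z forward; pixel columns grow to the right and rows downward; lengths in m; the calibration is good to about 2 mm. A picture is of the moment at which its call begins: read the wrist's pose just before it. camera_model takes no time and is no camera call; for the wrist camera it gives the pose at the moment of the call.
- job.finish_job(): hands the job in, once; it reports no verdict.
Trained networks look in the newest picture that a camera, given by its name, has taken for a name from the list of things; names that differ only in an ending like _2 or _b are one class to them, and where a whole thing is asked for, a point or a joint stands for the part that bears it (a point fixed in the world has none). Each returns a list of dicts, best first, with "confidence" (0 to 1); they miss things now and then, are a little off and sometimes report something else, mostly with a low value. They report only what shows in the picture. A call takes as long as a camera call. They do not tell look-alikes from the thing itself.
- optics.look_for(camera, label): "rect" ([left, top, right, bottom] in pixels, round what is visible of it).
- optics.silhouettes(camera, label): "pixels" (400x640 bool, what is visible of it) and "rect" ([left, top, right, bottom] in pixels, round what is visible of it).
The state is a dict: "time": time; "qpos": joint angles; "joint_vel": joint speeds; "joint_torque": joint torques, N m; "ee_pos": TCP position; "tool_rot": TCP orientation; "force": force on the tool from outside, world axes, zero at the start; "moment": the same for the moment, N m; "opening": finger opening in m.
Only numpy, scipy, OpenCV 4.12 (cv2) and the standard library are available. Lean on these libraries where they do the work, as an engineer would, in place of code of your own. Each camera call takes 0.05 s, during which the arm holds its last target.

TASK

A brass bangle lies on the black slot gauge: find its size by sliding it over the plate squarely up to the slots one after another, starting with the narrowest (one red dot) and skipping none, pressing it against both prongs each time, until it enters a slot; push it fully home against the back of that slot and leave it there. Keep it flat on the plate, never lifted or tipped up, and leave the two bangles in the red tray and the hammer, brush, jar and steel block where they are.

Things in the scene. Friction and masses are not known exactly. Their poses are not given: they have to be found in the camera images.
- gauge: fixed gauge: black plate 200 x 330 mm, 5 mm thick; along its far side five aluminium prongs (12 mm wide, round noses, 14 mm above the plate) form four slots open to the robot. Origin on the bench under the plate; x points into the slots, z up. The plate spans x -110 to +90, y -165 to +165 mm; noses begin at x +14, the slots' back wall is at x +80 mm. The bangle slides on the free plate in front
- slot1 (a point): slot marked with 1 red dot on the back wall, 52 mm wide: the point midway in its mouth, on the plate's top (gauge x +20, y -120 mm). The prongs' noses are half-rounds of 6 mm radius centred on this line. x points into the slot, whose back wall is 60 mm further in. Slots 1 to 4 go from narrowest to widest along gauge +y
- slot2 (a point): slot marked with 2 red dots on the back wall, 60 mm wide: the point midway in its mouth, on the plate's top (gauge x +20, y -52 mm). The prongs' noses are half-rounds of 6 mm radius centred on this line. x points into the slot, whose back wall is 60 mm further in. Slots 1 to 4 go from narrowest to widest along gauge +y
- slot3 (a point): slot marked with 3 red dots on the back wall, 68 mm wide: the point midway in its mouth, on the plate's top (gauge x +20, y 24 mm). The prongs' noses are half-rounds of 6 mm radius centred on this line. x points into the slot, whose back wall is 60 mm further in. Slots 1 to 4 go from narrowest to widest along gauge +y
- slot4 (a point): slot marked with 4 red dots on the back wall, 76 mm wide: the point midway in its mouth, on the plate's top (gauge x +20, y 108 mm). The prongs' noses are half-rounds of 6 mm radius centred on this line. x points into the slot, whose back wall is 60 mm further in. Slots 1 to 4 go from narrowest to widest along gauge +y
- bangle_p: plain brass ring, one of three look-alikes with outer diameters 56.5, 64.5 and 72.5 mm; which name has which size is not told. Wall 5 mm thick (open middle 46.5 mm or more), 10 mm tall, 50 to 120 g, lying flat. Origin: ring's centre, at its underside. One of the three lies on the gauge's plate, two in the red tray, dealt anew each time
- bangle_q: plain brass ring, one of three look-alikes with outer diameters 56.5, 64.5 and 72.5 mm; which name has which size is not told. Wall 5 mm thick (open middle 46.5 mm or more), 10 mm tall, 50 to 120 g, lying flat. Origin: ring's centre, at its underside. One of the three lies on the gauge's plate, two in the red tray, dealt anew each time
- bangle_r: plain brass ring, one of three look-alikes with outer diameters 56.5, 64.5 and 72.5 mm; which name has which size is not told. Wall 5 mm thick (open middle 46.5 mm or more), 10 mm tall, 50 to 120 g, lying flat. Origin: ring's centre, at its underside. One of the three lies on the gauge's plate, two in the red tray, dealt anew each time
- tray: red tray fixed to the bench, 210 x 115 mm, 25 mm tall, walls and floor 5 mm, holding the two bangles that are not being sized; origin at the centre of its underside, long side along x
- hammer: small hammer, 220 mm long, lying to the right of the gauge; leave it
- brush: bench brush, 170 mm long, lying to the right of the gauge; leave it
- jar: amber jar, 44 mm across, 42 mm tall, standing beyond the gauge; leave it
- beadblock: steel block 45 x 45 x 30 mm, standing beyond the gauge; leave it
Things that resemble listed ones, but are neither listed nor needed, are in the scene too. Leave any blue or green look-alike of the bangle_q alone.

How it is judged:
By the outcome, as a careful person would: the job done as asked, in the order asked, and still so for the second after the job is handed in, with the robot touching nothing.
It also fails if it takes over 72 s, if anything falls off the work surface, if the arm or the gripper's body presses on something with over 40 N, if the wrist force passes 120 N, or if a joint passes its speed limit or range.

## Working session

There is one attempt and no reset: what is moved stays moved. The work goes in short steps, Python scripts to look and compute and a tool call to move; the robot and the scene stay as the last step left them, time stands still between calls to the robot, and variables do not carry over. Pictures are saved under pics/ and viewed, and the job is handed in when it is done.

Besides the shell and the picture viewer there is one more tool, called by a JSON object that holds its "name" and its "arguments", one argument or row to a line. jog_arm: Moves the arm, as the interface text tells. Its arguments: {"type":"object","properties":{"motion":{"type":"array"},"jaw":{"type":"number"},"squeeze":{"type":"number"}},"required":["motion"]}

```bash
mkdir -p pics; ls; python3 - <<'E'
from plant import status, optics
import cv2
s=status.read_state(); print(s)
for n in ("scene","side","wrist"):
    im=optics.read_camera(n); cv2.imwrite(f"pics/{n}0.png",im[:,:,::-1]); print(n,optics.camera_model(n))
    for l in ("gauge","bangle_p","tray"):
        print(n,l,[(r["rect"],round(r["confidence"],2)) for r in optics.look_for(n,l)])
E
```

```text
pics
{'time': 0.0, 'qpos': array([-0.08378683,  0.57653382,  0.02484146,  1.4378844 , -0.01497067,
        1.12897791, -0.0564833 ]), 'joint_vel': array([ 8.51705123e-05, -1.09738327e-03, -4.33622885e-04, -8.47424961e-04,
        2.27294641e-04, -1.22896636e-04, -3.15904933e-05]), 'joint_torque': array([ 1.10782021e-03, -7.65753937e+01,  2.25157209e+00, -2.85965914e+01,
        1.54639565e-02,  1.25475466e-02,  7.09064329e-05]), 'ee_pos': array([ 6.74557159e-01, -1.06205560e-05,  2.24249789e-01]), 'tool_rot': array([-2.22062956e+00, -2.22074664e+00,  1.91501532e-03]), 'force': array([-0.78481292, -0.21961594, -0.51989705]), 'moment': array([ 0.05151227,  0.05339877, -0.00305699]), 'opening': 0.08516563147022464}
scene {'fx': 407.66218117161054, 'fy': 407.66218117161054, 'cx': 320.5158042883455, 'cy': 201.4127167521609, 'k1': -0.005607021449815861, 'rvec': array([ 2.19742815,  1.08162414, -0.40790202]), 'tvec': array([-0.31911875, -0.31965105,  1.51428185])}
scene gauge [([246.8, 164.2, 376.8, 252.6], 0.87)]
scene bangle_p [([278.9, 192.7, 300.5, 208.0], 0.7), ([392.4, 140.7, 408.9, 1
[... 625 characters left out ...]
7.8, 331.6], 0.55), ([272.6, 222.9, 296.9, 247.2], 0.53), ([212.5, 256.5, 243.5, 285.8], 0.5), ([272.2, 111.3, 288.9, 120.3], 0.48)]
side tray [([261.5, 100.3, 335.5, 135.9], 0.9), ([262.9, 164.2, 354.3, 274.0], 0.43)]
wrist {'fx': 297.8568928228247, 'fy': 297.8568928228247, 'cx': 320.7925254767543, 'cy': 193.58393508618354, 'k1': 0.005885522514448982, 'rvec': array([-2.87655993e+00,  5.02247910e-04,  6.56802645e-05]), 'tvec': array([-0.6760098 , -0.03423486,  0.37831815])}
wrist gauge [([107.4, 54.3, 284.7, 310.6], 0.95)]
wrist bangle_p [([144.3, 213.8, 192.2, 257.5], 0.9), ([1.2, 43.6, 64.7, 104.4], 0.71), ([55.5, 271.1, 102.6, 304.6], 0.6)]
wrist tray [([105.8, 52.0, 285.9, 310.3], 0.26)]
```

View pics/scene0.png

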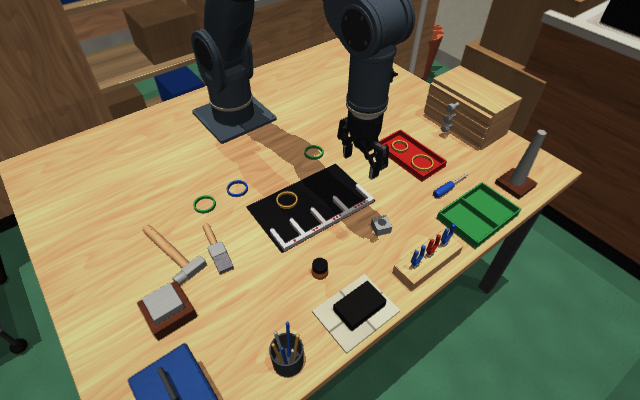

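View pics/side0.png

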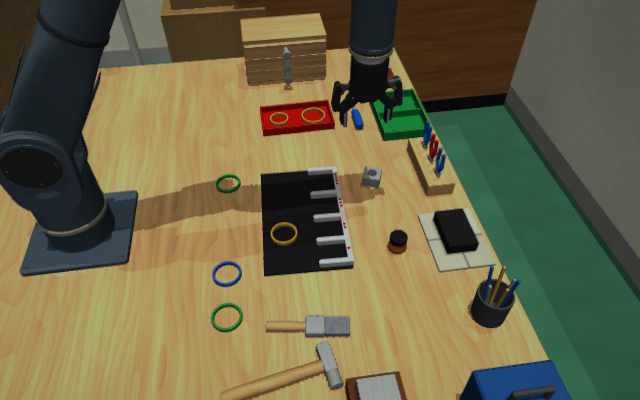

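View pics/wrist0.png

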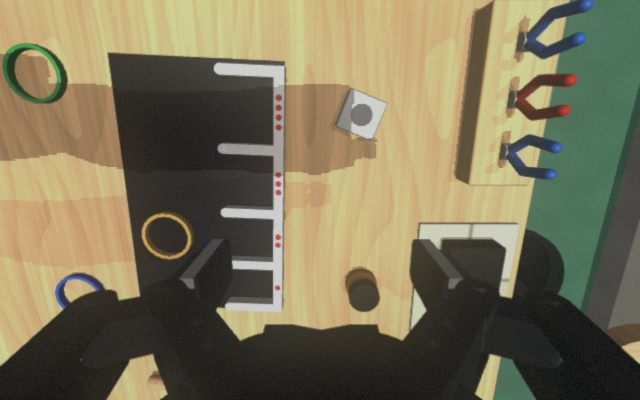

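```bash
cat > h.py <<'E'
import numpy as np, cv2
from scipy.optimize import least_squares
def proj(m,P):
    R,_=cv2.Rodrigues(np.array(m['rvec'],float)); c=np.atleast_2d(P)@R.T+m['tvec']
    s=c[:,:2]/c[:,2:]; r2=(s**2).sum(1,keepdims=True); s=s*(1+m['k1']*r2)
    return s*[m['fx'],m['fy']]+[m['cx'],m['cy']]
def back(m,uv,z):
    uv=np.atleast_2d(uv).astype(float); d=(uv-[m['cx'],m['cy']])/[m['fx'],m['fy']]; s=d.copy()
    for _ in range(10): s=d/(1+m['k1']*(s**2).sum(1,keepdims=True))
    R,_=cv2.Rodrigues(np.array(m['rvec'],float)); C=-R.T@m['tvec']
    ray=np.c_[s,np.ones(len(s))]@R
    return C+ray*((z-C[2])/ray[:,2])[:,None]
E
python3 - <<'E'
import cv2,numpy as np
from h import *
from plant import optics
m=optics.camera_model("wrist")
R,_=cv2.Rodrigues(m['rvec']);print("cam",-R.T@m['tvec'])
print(back(m,[[110,53],[167,236],[284,62]],.005))
im=cv2.imread("pics/wrist0.png"); c=im[40:320,90:300]; cv2.imwrite("pics/w0c.png",cv2.resize(c,None,fx=2.8,fy=2.1,interpolation=cv2.INTER_CUBIC))
im=cv2.imread("pics/side0.png"); c=im[160:280,250:370]; cv2.imwrite("pics/s0c.png",cv2.resize(c,None,fx=5,fy=5,interpolation=cv2.INTER_CUBIC))
E
```

```text
cam [0.6760447  0.06582056 0.37415902]
[[ 0.4370752   0.13091663  0.005     ]
 [ 0.47097526 -0.09289575  0.005     ]
 [ 0.63397497  0.12181931  0.005     ]]
```

View pics/w0c.png

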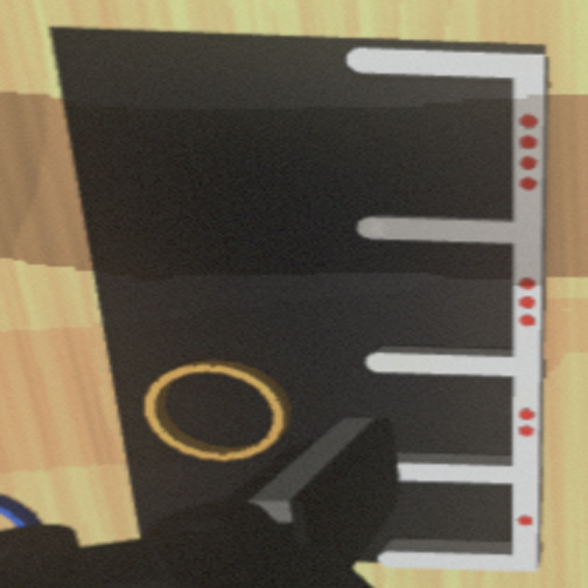

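View pics/s0c.png

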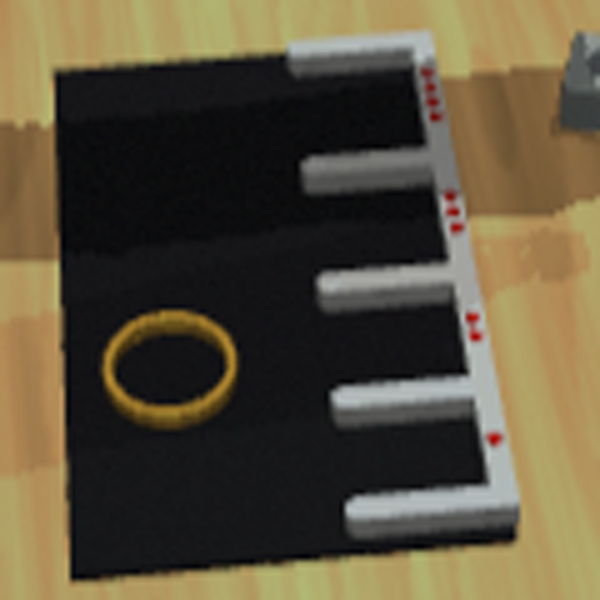

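```bash
cat > fit.py <<'E'
from h import *
from plant import optics
W=[((-110,165,5),(51,27)),((14,152,19),(347,60)),((14,64,19),(357,227)),((14,-16,19),(366,361))]
S=[((-110,165,5),(55,72)),((-110,-165,5),(72,579)),((14,152,19),(289,45)),((14,64,19),(302,160)),((14,-16,19),(317,278)),((14,-88,19),(331,395)),((14,-152,19),(346,507)),((90,-165,5),(517,540))]
mw=optics.camera_model("wrist");ms=optics.camera_model("side")
def g2w(p,P):
    c,s=np.cos(p[2]),np.sin(p[2]);P=np.atleast_2d(P)/1000.
    return np.c_[p[0]+c*P[:,0]-s*P[:,1],p[1]+s*P[:,0]+c*P[:,1],P[:,2]]
def res(p,L,m,f):
    P=[a for a,_ in L]; uv=np.array([f(b) for _,b in L]); return (proj(m,g2w(p,P))-uv).ravel()
fw=lambda b:(90+b[0]/2.8,40+b[1]/2.1); fs=lambda b:(250+b[0]/5,160+b[1]/5)
for n,F in (("w",lambda p:res(p,W,mw,fw)),("s",lambda p:res(p,S,ms,fs)),("both",lambda p:np.r_[res(p,W,mw,fw),res(p,S,ms,fs)])):
    r=least_squares(F,[.55,-.03,0],x_scale=[.01,.01,.01]); print(n,r.x,np.round(r.fun,1))
p=r.x
# ring: fit circle in each
def ring(uvs,m):
    uv=np.array(uvs)
    for z in (.015,):
        X=back(m,uv,z)[:,:2]
        r=least_squares(lambda q:np.hypot(*(X-q[:2]).T)-q[2],[*X.mean(0),.03]); print("ring",r.x*1000,np.abs(r.fun).max()*1000)
import sys
for cam,nm,off in (("wrist","wrist0",(130,200,70,70)),("side","side0",(268,218,32,32))):
    im=cv2.imread(f"pics/{nm}.png"); x,y,w,h=off; h_=cv2.cvtColor(im[y:y+h,x:x+w],cv2.COLOR_BGR2HSV)
    mk=cv2.inRange(h_,(8,110,90),(30,255,255)); pts=cv2.findNonZero(mk); hull=cv2.convexHull(pts)[:,0]+[x,y]
    print(cam,hull.min(0),hull.max(0)); ring(hull,mw if cam=="wrist" else ms)
E
python3 fit.py
```

```text
w [ 0.53722847 -0.03824291 -0.04388855] [-0.5 -0.4  0.1 -0.1  0.3  0.2  0.1  0.4]
s [ 0.53582641 -0.03766734 -0.04511726] [-0.1 -0.8 -0.2 -0.8 -0.3  0.5  0.1  1.   0.1  0.8  0.2  0.4  0.   0.2
  0.2 -0.9]
both [ 0.53658991 -0.03818836 -0.04721542] [-0.7 -0.7 -0.  -0.1 -0.   0.2 -0.4  0.4  0.4 -0.8 -0.  -0.8  0.1  0.6
  0.4  1.1  0.4  0.9  0.5  0.5  0.3  0.3  0.5 -0.7]
wrist [130 212] [191 260]
ring [464.74071914 -93.80041281  39.9708824 ] 11.232437398705528
side [271 222] [296 244]
ring [472.50550159 -90.49580405  32.52164267] 2.3835605100277975
```

{"name": "jog_arm", "arguments": {
  "motion": [
    [-2.5,-1.1,-0.6,0,0,-0.4],
    [-2.5,-1.1,-0.6,0,0,-0.4],
    [-2.5,-1.1,-0.6,0,0,-0.4],
    [-2.5,-1.1,-0.6,0,0,-0.4],
    [-2.5,-1.1,-0.6,0,0,-0.4],
    [-2.5,-1.1,-0.6,0,0,-0.4],
    [-2.5,-1.1,-0.6,0,0,-0.2],
    [-2.5,-1.1,-0.6,0,0,0],
    [0,0,0,0,0,0],
    [0,0,0,0,0,0]
  ],
  "jaw": 0
}}

```text
time: 1.85
ee_pos: [0.4759, -0.0877, 0.1775]
tool_rot: [2.27, 2.17, 0.002]
force: [0.3, 0.1, 0.2]
opening: 0.0002
```

```bash
cat > look.py <<'E'
import sys
from h import *
from plant import status,optics
tag=sys.argv[1]
s=status.read_state(); print(s['time'],s['ee_pos'],s['force'],s['opening'])
for n in sys.argv[2:]:
    m=optics.camera_model(n); im=optics.read_camera(n); cv2.imwrite(f"pics/{n}{tag}.png",im[:,:,::-1])
    import pickle; pickle.dump(m,open(f"pics/{n}{tag}.pkl","wb"))
E
python3 look.py 1 wrist side
```

```text
1.85 [ 0.47594035 -0.08773773  0.17748317] [0.33579474 0.06368198 0.21781852] 0.00018937404116057497
```

View pics/wrist1.png

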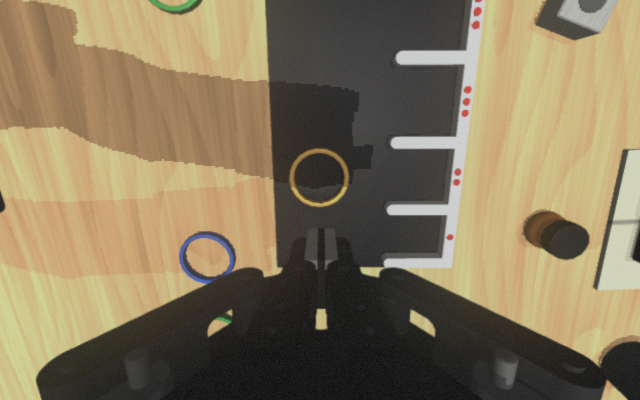

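```bash
cat > ringfit.py <<'E'
from h import *
import pickle
def ringfit(nm,box,z=.015):
    m=pickle.load(open(f"pics/{nm}.pkl","rb")); im=cv2.imread(f"pics/{nm}.png"); x0,y0,x1,y1=box
    hs=cv2.cvtColor(im[y0:y1,x0:x1],cv2.COLOR_BGR2HSV)
    mk=cv2.inRange(hs,(12,90,70),(32,255,255)); n,l,st,_=cv2.connectedComponentsWithStats(mk)
    k=1+st[1:,4].argmax(); pts=cv2.findNonZero((l==k).astype(np.uint8)); hull=cv2.convexHull(pts)[:,0]+[x0,y0]
    X=back(m,hull,z)[:,:2]
    r=least_squares(lambda q:np.hypot(*(X-q[:2]).T)-q[2],[*X.mean(0),.03],loss='soft_l1',f_scale=.001)
    print(nm,"ring c",np.round(r.x[:2]*1000,1),"D",round(r.x[2]*2000,1),"res",np.round(np.abs(r.fun).max()*1000,1),hull.min(0),hull.max(0))
    return r.x
def ingauge(p,xy):
    d=np.array(xy[:2])-p[:2];c,s=np.cos(p[2]),np.sin(p[2]); return np.array([c*d[0]+s*d[1],-s*d[0]+c*d[1]])*1000
E
python3 - <<'E'
from ringfit import *
r=ringfit("wrist1",(282,140,358,215)); ringfit("side1",(268,218,302,252))
im=cv2.imread("pics/wrist1.png"); c=im[0:290,260:500]; cv2.imwrite("pics/w1c.png",cv2.resize(c,None,fx=2,fy=2,interpolation=cv2.INTER_CUBIC))
im=cv2.imread("pics/side1.png"); c=im[160:280,250:370]; cv2.imwrite("pics/s1c.png",cv2.resize(c,None,fx=5,fy=5,interpolation=cv2.INTER_CUBIC))
E
```

```text
wrist1 ring c [474.9 -89. ] D 64.9 res 0.3 [289 148] [349 207]
side1 ring c [472.5 -91.2] D 66.8 res 2.1 [271 222] [296 244]
```

View pics/w1c.png

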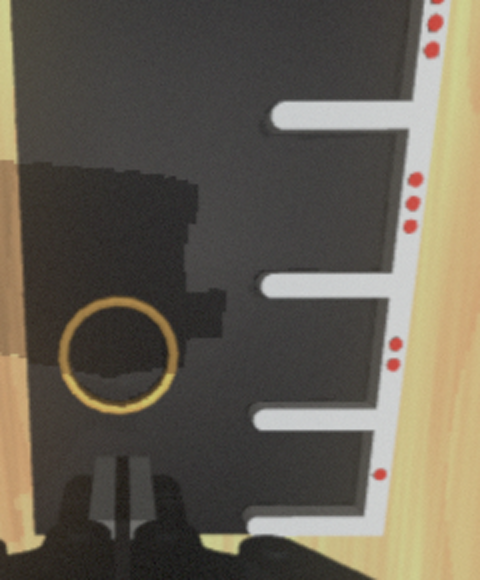

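View pics/s1c.png

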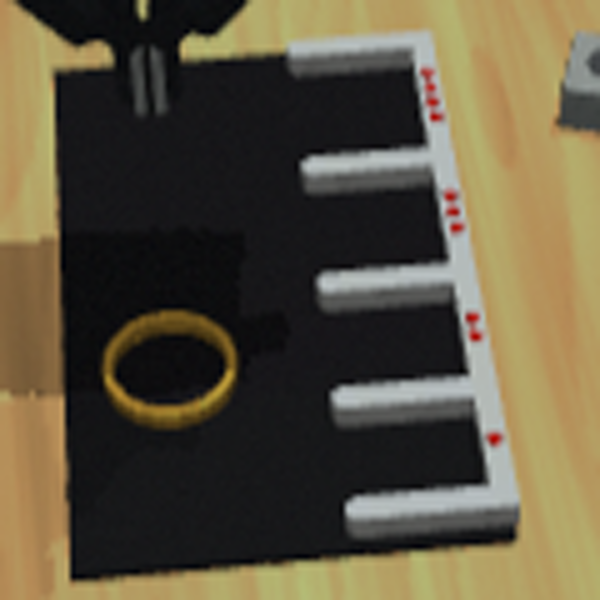

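```bash
python3 - <<'E'
from ringfit import *
m=pickle.load(open("pics/wrist1.pkl","rb"))
L=[((14,64,19),(271,114)),((14,-16,19),(260,285)),((14,-88,19),(252,418)),((14,-152,19),(247,526)),((-110,-165,5),(37,534)),((90,-158,19),(382,535))]
def g2w(p,P):
    c,s=np.cos(p[2]),np.sin(p[2]);P=np.atleast_2d(P)/1000.
    return np.c_[p[0]+c*P[:,0]-s*P[:,1],p[1]+s*P[:,0]+c*P[:,1],P[:,2]]
uv=np.array([b for _,b in L])/2.+[260,0]; P=[a for a,_ in L]
r=least_squares(lambda p:(proj(m,g2w(p,P))-uv).ravel(),[.55,-.03,0],x_scale=.01)
print(r.x,np.round(r.fun,1))
for p in (r.x,np.array([.5366,-.0382,-.0472])):
    print("ring in gauge",ingauge(p,[.4749,-.089])); 
    for y in (-120,-52,24,108): print(np.round(g2w(p,[20,y,0])[0]*1000,1))
E
```

```text
[ 0.53672624 -0.03785156 -0.03884764] [-0.3  0.2  0.5 -0.2  0.9  0.3  0.5 -0.3 -0.9  0.5 -0.8 -0.5]
ring in gauge [-59.79309769 -53.51104651]
[ 552.1 -158.5    0. ]
[554.7 -90.6   0. ]
[557.6 -14.6   0. ]
[560.9  69.3   0. ]
ring in gauge [-59.2344141  -53.65458216]
[ 550.9 -159.     0. ]
[554.1 -91.1   0. ]
[557.7 -15.2   0. ]
[561.7  68.7   0. ]
```

{"name": "jog_arm", "arguments": {
  "motion": [
    [-0.1,-0.13,-3,0,0,0],
    [0,0,-3,0,0,0],
    [0,0,-3,0,0,0],
    [0,0,-3,0,0,0],
    [0,0,-1.5,0,0,0],
    [0,0,-0.7,0,0,0],
    [0,0,-0.4,0,0,0],
    [0,0,0,0,0,0],
    [0,0,0,0,0,0]
  ]
}}

```text
time: 3.08
ee_pos: [0.4744, -0.0893, 0.0316]
tool_rot: [2.271, 2.17, 0.001]
force: [-0.3, -0.4, -0.2]
opening: -0.0
```

```bash
python3 look.py 2 wrist side
```

```text
3.075 [ 0.4744042  -0.08933623  0.03161254] [-0.34507525 -0.351752   -0.22992987] -1.4783375670570072e-05
```

View pics/wrist2.png

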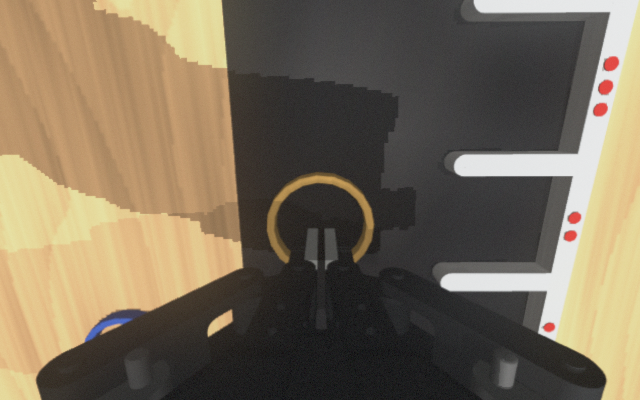

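{"name": "jog_arm", "arguments": {
  "motion": [
    [0,0,0,0,0,0],
    [0,0,0,0,0,0],
    [0,0,0,0,0,0]
  ],
  "jaw": 2.0,
  "squeeze": 40
}}

```text
time: 3.55
ee_pos: [0.474, -0.0893, 0.0311]
tool_rot: [2.271, 2.17, 0.0]
force: [0.7, -0.3, 1.1]
opening: 0.02
```

```bash
python3 look.py 3 wrist side; python3 - <<'E'
import cv2
a=cv2.imread("pics/wrist3.png")[150:310,220:420]; b=cv2.imread("pics/side3.png")[200:280,250:350]
cv2.imwrite("pics/c3.png",cv2.hconcat([cv2.resize(a,(400,320)),cv2.resize(b,(400,320))]))
E
```

```text
3.55 [ 0.47401308 -0.0892899   0.03112589] [ 0.65058109 -0.30064491  1.05780907] 0.019987333203014126
```

View pics/c3.png

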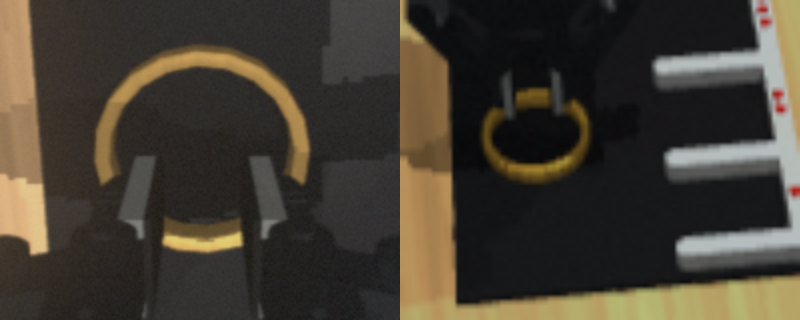

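```bash
python3 - <<'E'
from h import *
import pickle
for n,f in (("side",lambda u:(u-[250,200])*4+[400,0]),("wrist",lambda u:(u-[220,150])*2)):
    m=pickle.load(open(f"pics/{n}3.pkl","rb"))
    for z in (.009,.02,.03): print(n,z,np.round(f(proj(m,[[.462,-.089+d,z] for d in(-.011,.011)]+[[.486,-.089+d,z] for d in(-.011,.011)]))).tolist())
E
```

```text
side 0.009 [[518.0, 151.0], [515.0, 123.0], [559.0, 146.0], [555.0, 118.0]]
side 0.02 [[517.0, 139.0], [514.0, 111.0], [558.0, 134.0], [554.0, 106.0]]
side 0.03 [[516.0, 128.0], [513.0, 100.0], [557.0, 123.0], [553.0, 95.0]]
wrist 0.009 [[161.0, 182.0], [157.0, 115.0], [238.0, 179.0], [236.0, 111.0]]
wrist 0.02 [[159.0, 198.0], [154.0, 127.0], [240.0, 194.0], [238.0, 123.0]]
wrist 0.03 [[156.0, 214.0], [151.0, 139.0], [243.0, 210.0], [240.0, 135.0]]
```

```bash
python3 - <<'E'
import cv2,numpy as np
a=cv2.imread("pics/wrist3.png")[170:300,240:400]; b=cv2.imread("pics/wrist0.png")[200:330,380:540]
c=np.vstack([cv2.resize(a,(700,290),interpolation=3),cv2.resize(b,(700,290),interpolation=3)])
c=(255*(c/255.)**.45).astype(np.uint8); cv2.imwrite("pics/c4.png",c)
a=cv2.imread("pics/side3.png")[190:260,255:335];a=(255*(a/255.)**.45).astype(np.uint8); cv2.imwrite("pics/c5.png",cv2.resize(a,(640,560),interpolation=3))
E
```

```text
(no output)
```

View pics/c4.png

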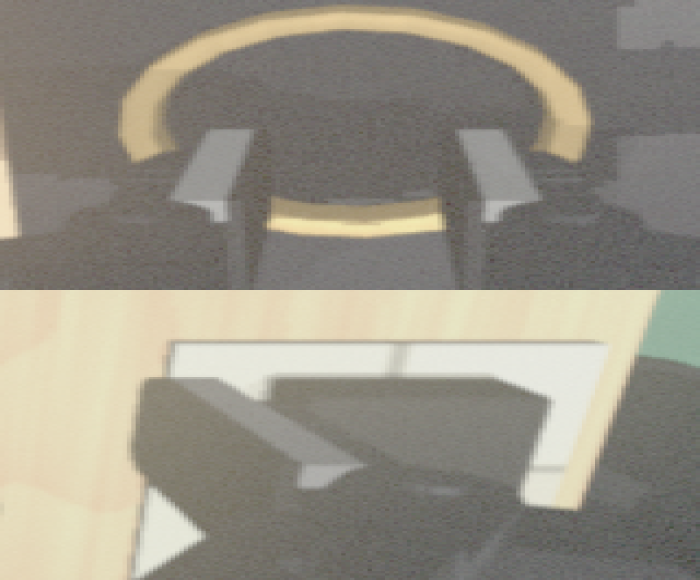

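View pics/c5.png

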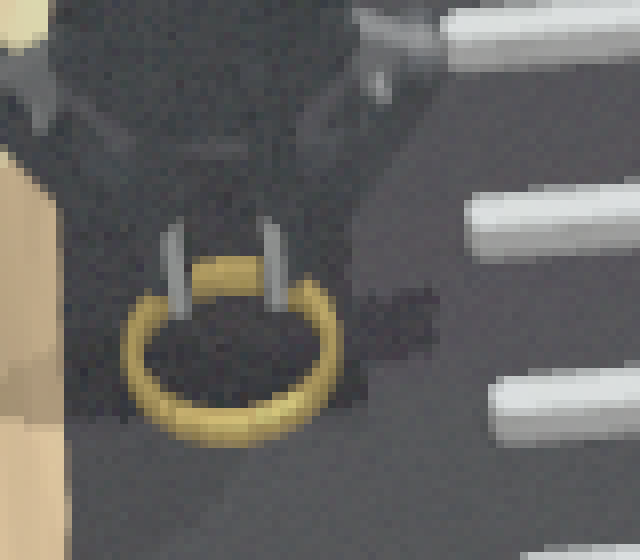

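{"name": "jog_arm", "arguments": {
  "motion": [
    [0,0,-0.3,0,0,0],
    [0,0,-0.2,0,0,0],
    [0,0,0,0,0,0]
  ]
}}

```text
time: 4.03
ee_pos: [0.4738, -0.0893, 0.0258]
tool_rot: [-2.271, -2.17, 0.001]
force: [0.6, 0.5, -0.2]
opening: 0.0196
```

{"name": "jog_arm", "arguments": {
  "motion": [
    [0,0,-0.2,0,0,0],
    [0,0,-0.2,0,0,0],
    [0,0,0,0,0,0]
  ]
}}

```text
time: 4.4
ee_pos: [0.4739, -0.0893, 0.0219]
tool_rot: [-2.271, -2.17, 0.0]
force: [0.1, -0.2, -0.8]
opening: 0.0199
```

```bash
python3 look.py 5 wrist side scene; python3 - <<'E'
import cv2,numpy as np
a=cv2.imread("pics/side5.png")[190:260,255:335];b=cv2.imread("pics/scene5.png")[170:230,255:335]
f=lambda a:(255*(a/255.)**.45).astype(np.uint8)
cv2.imwrite("pics/c6.png",cv2.hconcat([cv2.resize(f(a),(400,350),interpolation=3),cv2.resize(f(b),(400,350),interpolation=3)]))
E
```

```text
4.4 [ 0.47392969 -0.08929516  0.02193262] [ 0.09136956 -0.16282818 -0.77842837] 0.019922926051865786
```

View pics/c6.png

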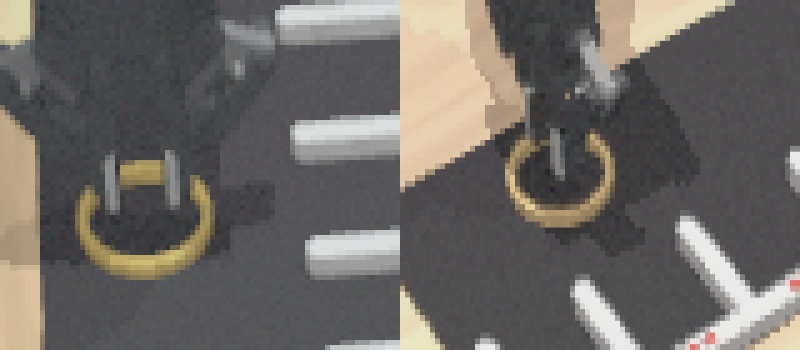

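{"name": "jog_arm", "arguments": {
  "motion": [
    [0,0,-0.2,0,0,0],
    [0,0,-0.2,0,0,0],
    [0,0,0,0,0,0]
  ]
}}

```text
time: 4.92
ee_pos: [0.4739, -0.0893, 0.0179]
tool_rot: [-2.271, -2.17, 0.0]
force: [0.2, 0.3, 0.2]
opening: 0.0201
```

{"name": "jog_arm", "arguments": {
  "motion": [
    [0,0,-0.2,0,0,0],
    [0,0,-0.2,0,0,0],
    [0,0,0,0,0,0]
  ]
}}

```text
time: 5.3
ee_pos: [0.4739, -0.0893, 0.0139]
tool_rot: [-2.271, -2.17, 0.0]
force: [0.3, 0.1, 0.3]
opening: 0.0202
```

```bash
python3 look.py 6 wrist side; python3 - <<'E'
import cv2,numpy as np
a=cv2.imread("pics/side6.png")[190:260,255:335];b=cv2.imread("pics/wrist6.png")[140:300,220:420]
f=lambda a:(255*(a/255.)**.45).astype(np.uint8)
cv2.imwrite("pics/c7.png",cv2.hconcat([cv2.resize(f(a),(400,350),interpolation=3),cv2.resize(f(b),(400,350),interpolation=3)]))
E
```

```text
5.3 [ 0.47389738 -0.0892748   0.0139008 ] [0.31722118 0.08922242 0.29738722] 0.020248112964395326
```

View pics/c7.png

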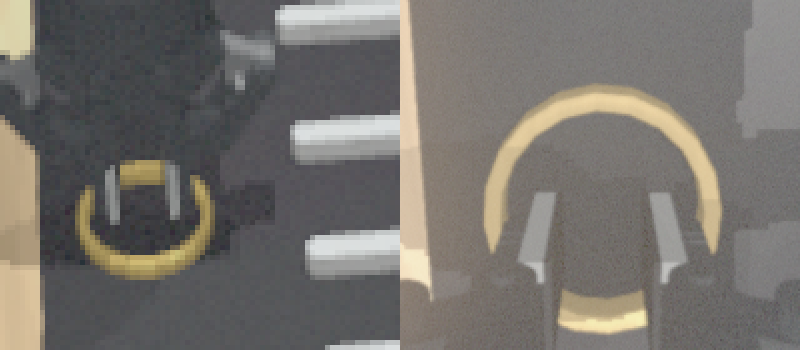

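{"name": "jog_arm", "arguments": {
  "motion": [
    [0,0,-0.2,0,0,0],
    [0,0,-0.2,0,0,0],
    [0,0,0,0,0,0]
  ]
}}

```text
time: 5.78
ee_pos: [0.4739, -0.0893, 0.0099]
tool_rot: [-2.271, -2.17, 0.0]
force: [-0.9, -0.4, -0.0]
opening: 0.0203
```

{"name": "jog_arm", "arguments": {
  "motion": [
    [0,0,-0.2,0,0,0],
    [0,0,-0.2,0,0,0],
    [0,0,0,0,0,0]
  ]
}}

```text
time: 6.15
ee_pos: [0.4739, -0.0893, 0.0059]
tool_rot: [-2.271, -2.17, 0.0]
force: [-0.4, -0.1, -0.1]
opening: 0.0199
```

```bash
python3 look.py 7 wrist side; python3 - <<'E'
import cv2,numpy as np
a=cv2.imread("pics/side7.png")[190:260,255:335];b=cv2.imread("pics/wrist7.png")[140:300,220:420]
f=lambda a:(255*(a/255.)**.45).astype(np.uint8)
cv2.imwrite("pics/c8.png",cv2.hconcat([cv2.resize(f(a),(400,350),interpolation=3),cv2.resize(f(b),(400,350),interpolation=3)]))
E
```

```text
6.15 [ 0.47388497 -0.0892526   0.00591903] [-0.42874788 -0.14979812 -0.06028115] 0.019929693072681456
```

View pics/c8.png

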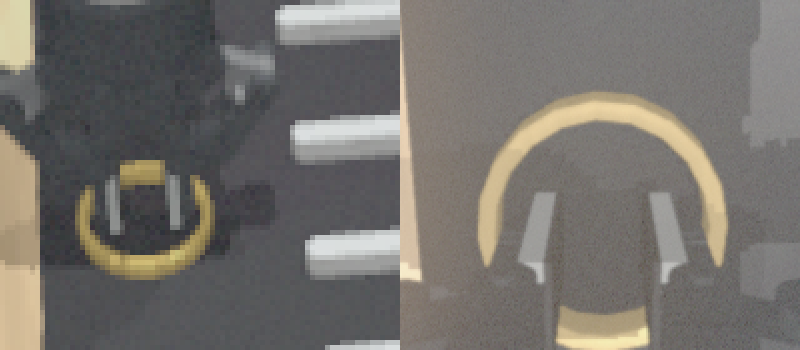

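{"name": "jog_arm", "arguments": {
  "motion": [
    [0,0,-0.2,0,0,0],
    [0,0,-0.2,0,0,0],
    [0,0,0,0,0,0]
  ]
}}

```text
time: 6.62
ee_pos: [0.4739, -0.0893, 0.0019]
tool_rot: [-2.271, -2.17, 0.0]
force: [-0.5, -0.3, 0.4]
opening: 0.0199
```

{"name": "jog_arm", "arguments": {
  "motion": [
    [0,0,-0.2,0,0,0],
    [0,0,0,0,0,0]
  ]
}}

```text
time: 6.88
ee_pos: [0.4739, -0.0893, -0.0]
tool_rot: [-2.271, -2.17, 0.0]
force: [0.3, 0.6, -0.5]
opening: 0.02
```

{"name": "jog_arm", "arguments": {
  "motion": [
    [0,0,-0.2,0,0,0],
    [0,0,0,0,0,0]
  ]
}}

```text
time: 7.12
ee_pos: [0.4741, -0.0893, -0.001]
tool_rot: [2.271, 2.17, 0.001]
force: [-3.1, 1.1, 17.4]
opening: 0.0204
```

```bash
python3 look.py 8 wrist side; python3 - <<'E'
import cv2,numpy as np
a=cv2.imread("pics/side8.png")[190:260,255:335];b=cv2.imread("pics/wrist8.png")[140:300,220:420]
f=lambda a:(255*(a/255.)**.45).astype(np.uint8)
cv2.imwrite("pics/c9.png",cv2.hconcat([cv2.resize(f(a),(400,350),interpolation=3),cv2.resize(f(b),(400,350),interpolation=3)]))
E
```

```text
7.125 [ 0.47409098 -0.08933059 -0.00101705] [-3.12636565  1.0602035  17.35779127] 0.020354002301713695
```

View pics/c9.png

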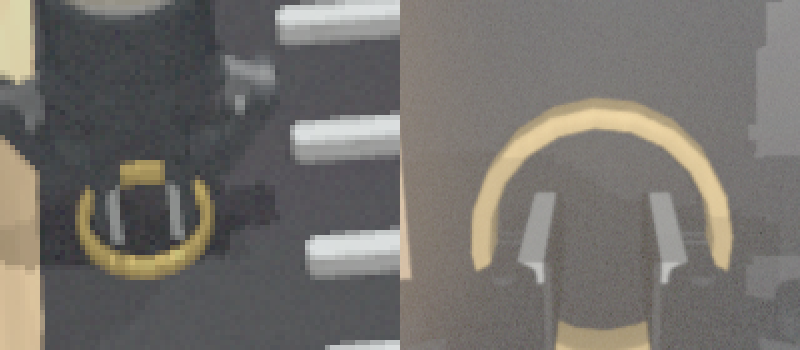

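{"name": "jog_arm", "arguments": {
  "motion": [
    [0,0,0.35,0,0,0],
    [0,0,0,0,0,0],
    [0,0,0,0,0,0]
  ],
  "jaw": 3.0
}}

```text
time: 7.6
ee_pos: [0.4739, -0.0893, 0.0015]
tool_rot: [-2.271, -2.17, 0.0]
force: [0.2, -0.3, -0.6]
opening: 0.0299
```

```bash
python3 look.py 9 wrist side; python3 - <<'E'
import cv2,numpy as np
a=cv2.imread("pics/side9.png")[190:260,255:335];b=cv2.imread("pics/wrist9.png")[140:300,220:420]
f=lambda a:(255*(a/255.)**.45).astype(np.uint8)
cv2.imwrite("pics/c10.png",cv2.hconcat([cv2.resize(f(a),(400,350),interpolation=3),cv2.resize(f(b),(400,350),interpolation=3)]))
E
```

```text
7.6 [ 0.4739419  -0.08927952  0.00145867] [ 0.15801591 -0.29938945 -0.63914074] 0.029856996609054238
```

View pics/c10.png

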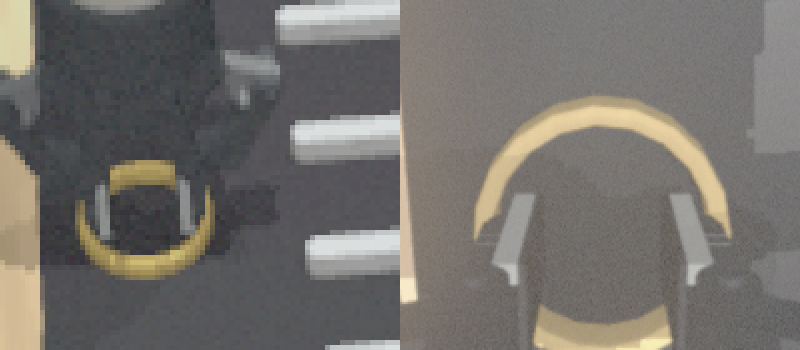

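{"name": "jog_arm", "arguments": {
  "motion": [
    [-0.02,-0.4,0,0,0,0],
    [-0.02,-0.5,0,0,0,0],
    [-0.03,-0.6,0,0,0,0],
    [-0.03,-0.7,0,0,0,0],
    [-0.03,-0.7,0,0,0,0],
    [-0.03,-0.7,0,0,0,0],
    [-0.03,-0.7,0,0,0,0],
    [-0.03,-0.7,0,0,0,0],
    [-0.03,-0.7,0,0,0,0],
    [-0.03,-0.6,0,0,0,0],
    [-0.02,-0.5,0,0,0,0],
    [-0.02,-0.4,0,0,0,0],
    [0,0,0,0,0,0]
  ]
}}

```text
time: 9.32
ee_pos: [0.4707, -0.1618, 0.0016]
tool_rot: [2.272, 2.17, -0.0]
force: [-0.1, 1.1, 2.9]
opening: 0.0299
```

```bash
cat > meas.py <<'E'
import sys,subprocess
from ringfit import *
tag=sys.argv[1]
subprocess.run(["python3","look.py",tag,"wrist","side"])
G=np.array([.5366,-.038,-.043])
s=None
for n,box in (("wrist",(180,120,460,320)),("side",(255,170,350,275))):
    try:
        x=ringfit(n+tag,box); print("  gauge",np.round(ingauge(G,x),1))
        # fixed-diameter fit
    except Exception as e: print(n,e)
f=lambda a:(255*(a/255.)**.6).astype(np.uint8)
a=cv2.imread(f"pics/side{tag}.png")[165:285,250:360];b=cv2.imread(f"pics/wrist{tag}.png")[60:320,180:460]
cv2.imwrite(f"pics/m{tag}.png",cv2.hconcat([cv2.resize(f(a),(400,436),interpolation=3),cv2.resize(f(b),(400,436),interpolation=3)]))
E
python3 meas.py 10
```

```text
9.325 [ 0.47073193 -0.16180195  0.00158229] [-0.12319917  1.13682823  2.94281054] 0.029926075562427486
wrist10 ring c [ 402.6 -134.9] D 83.7 res 18.3 [180 120] [228 281]
  gauge [-129.7 -102.5]
side10 ring c [7850.8 -346.8] D 14460.2 res 31.3 [337 170] [349 234]
  gauge [7.3207e+03 5.9000e+00]
```

View pics/m10.png

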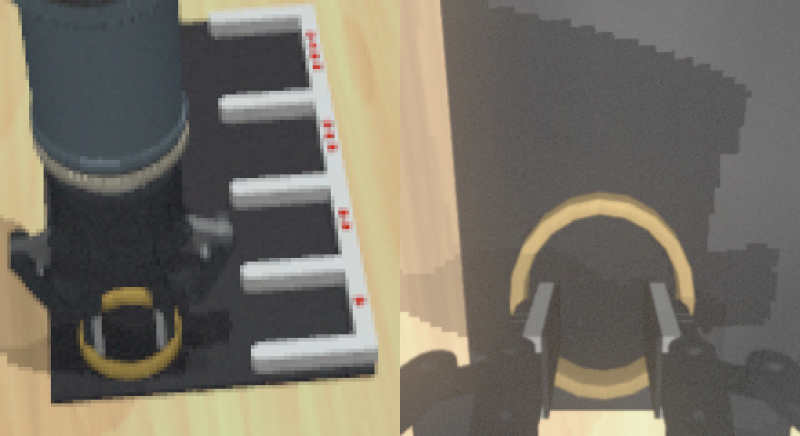

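```bash
cat > meas2.py <<'E'
import sys
from ringfit import *
G=np.array([.5366,-.038,-.043])
def arc(tag,box,R=.03225,z=.015):
    m=pickle.load(open(f"pics/wrist{tag}.pkl","rb")); im=cv2.imread(f"pics/wrist{tag}.png"); x0,y0,x1,y1=box
    hs=cv2.cvtColor(im[y0:y1,x0:x1],cv2.COLOR_BGR2HSV)
    mk=cv2.inRange(hs,(12,70,70),(32,255,255))
    # topmost pixel per column = outer upper edge
    P=[(x0+c,y0+np.flatnonzero(mk[:,c])[0]-.0) for c in range(mk.shape[1]) if mk[:,c].any()]
    X=back(m,P,z)[:,:2]
    r=least_squares(lambda q:np.hypot(*(X-q[:2]).T)-R,[X[:,0].mean(),X[:,1].max()-R],loss='soft_l1',f_scale=.0007)
    print("arc n",len(P),"world",np.round(r.x*1000,1),"gauge",np.round(ingauge(G,r.x),1),"rms",np.round(1000*np.sqrt((r.fun**2).mean()),2))
    return r.x
if __name__=="__main__": arc(sys.argv[1],tuple(int(v) for v in sys.argv[2:6]))
E
python3 meas2.py 10 255 165 388 235; python3 meas2.py 9 255 165 388 235
```

```text
arc n 129 world [ 472.3 -156.2] gauge [ -59.2 -120.9] rms 0.38
arc n 127 world [475. -88.] gauge [-59.4 -52.6] rms 0.41
```

{"name": "jog_arm", "arguments": {
  "motion": [
    [0.01,0.3,0,0,0,0],
    [0.02,0.35,0,0,0,0],
    [0.3,-0.01,0,0,0,0],
    [0.4,-0.02,0,0,0,0],
    [0.6,-0.03,0,0,0,0],
    [0.7,-0.03,0,0,0,0],
    [0.7,-0.03,0,0,0,0],
    [0.7,-0.03,0,0,0,0],
    [0.7,-0.03,0,0,0,0],
    [0.7,-0.03,0,0,0,0],
    [0.5,-0.02,0,0,0,0],
    [0.3,-0.01,0,0,0,0],
    [0.2,-0.01,0,0,0,0],
    [0.2,-0.01,0,0,0,0],
    [0,0,0,0,0,0]
  ]
}}

```text
time: 11.3
ee_pos: [0.5307, -0.1574, 0.0018]
tool_rot: [-2.271, -2.17, 0.001]
force: [-3.1, -0.0, 4.5]
opening: 0.0301
```

```bash
python3 meas.py 11 >/dev/null;  python3 meas2.py 11 255 165 388 235
```

```text
arc n 127 world [ 530.2 -156.1] gauge [  -1.4 -118.3] rms 0.69
```

View pics/m11.png

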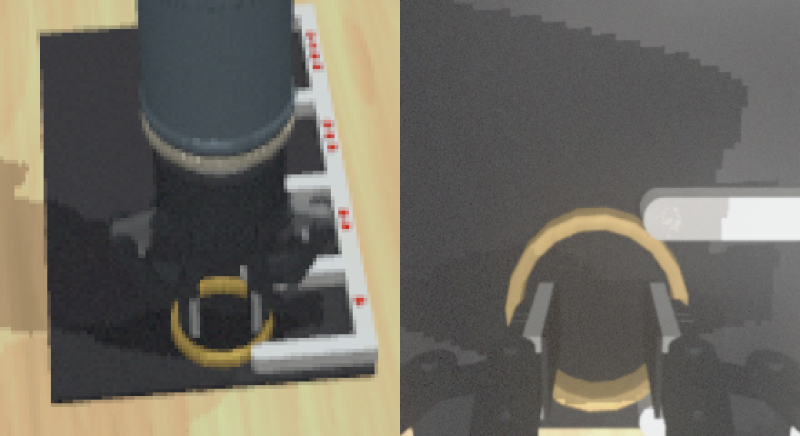

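{"name": "jog_arm", "arguments": {
  "motion": [
    [0.15,-0.01,0,0,0,0],
    [0.15,0,0,0,0,0],
    [0,0,0,0,0,0]
  ]
}}

```text
time: 11.78
ee_pos: [0.5333, -0.1576, 0.0019]
tool_rot: [-2.271, -2.17, 0.001]
force: [-5.4, 0.6, 8.1]
opening: 0.03
```

```bash
python3 meas.py 12 >/dev/null;  python3 meas2.py 12 255 165 388 235; python3 -c "
from plant import status; s=status.read_state(); print(s['ee_pos'],s['force'],s['moment'])"
```

```text
arc n 122 world [ 530.2 -156.2] gauge [  -1.3 -118.4] rms 0.71
[ 0.53331031 -0.15762628  0.00185002] [-4.79353488  0.65934926  8.33402883] [ 0.04177708  0.93415971 -0.009679  ]
```

View pics/m12.png

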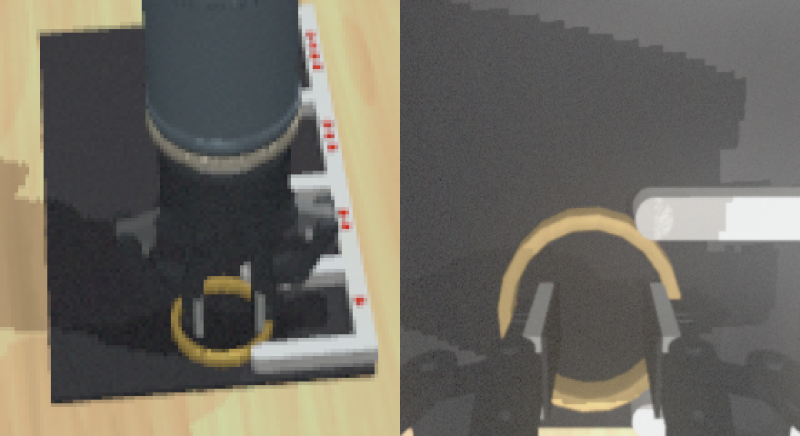

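{"name": "jog_arm", "arguments": {
  "motion": [
    [0,0,0.15,0,0,0],
    [0,0,0,0,0,0]
  ]
}}

```text
time: 12.12
ee_pos: [0.5339, -0.1576, 0.003]
tool_rot: [-2.271, -2.17, 0.001]
force: [-2.4, -0.5, -0.5]
opening: 0.0299
```

```bash
python3 - <<'E'
import cv2,numpy as np
f=lambda a:(255*(a/255.)**.5).astype(np.uint8)
a=f(cv2.imread("pics/wrist12.png")[170:320,230:410]); cv2.imwrite("pics/z12.png",cv2.resize(a,(720,600),interpolation=2))
E
```

```text
(no output)
```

View pics/z12.png

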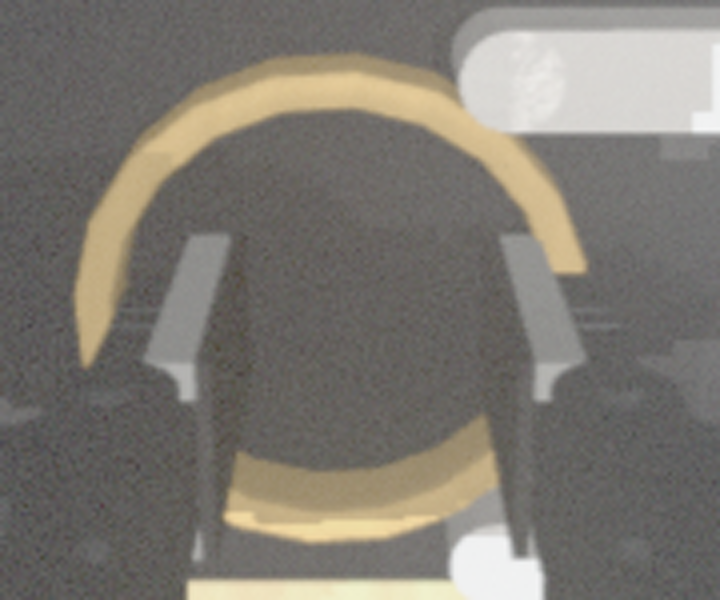

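{"name": "jog_arm", "arguments": {
  "motion": [
    [0.15,-0.01,0,0,0,0],
    [0.15,0,0,0,0,0],
    [0,0,0,0,0,0]
  ]
}}

```text
time: 12.5
ee_pos: [0.5345, -0.1577, 0.0026]
tool_rot: [-2.269, -2.167, 0.005]
force: [-9.1, -0.9, 3.7]
opening: 0.0305
```

```bash
python3 meas.py 13 >/dev/null;  python3 meas2.py 13 245 165 388 235;python3 - <<'E'
import cv2,numpy as np
f=lambda a:(255*(a/255.)**.5).astype(np.uint8)
a=f(cv2.imread("pics/wrist13.png")[170:320,230:410]); cv2.imwrite("pics/z13.png",cv2.resize(a,(720,600),interpolation=2))
E
```

```text
arc n 126 world [ 530.6 -156.2] gauge [  -0.9 -118.3] rms 0.78
```

View pics/z13.png

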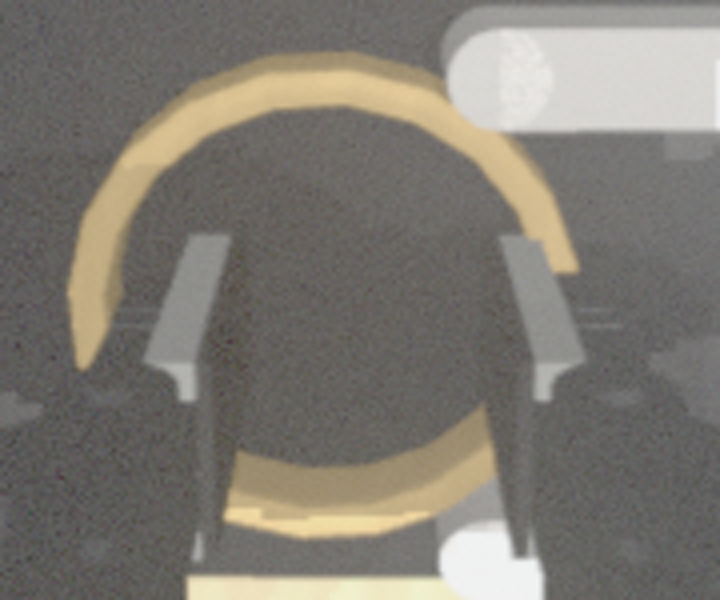

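{"name": "jog_arm", "arguments": {
  "motion": [
    [0.1,-0.1,0,0,0,0],
    [0.0,-0.1,0,0,0,0],
    [0,0,0,0,0,0]
  ]
}}

```text
time: 12.98
ee_pos: [0.5348, -0.1583, 0.0024]
tool_rot: [-2.267, -2.167, 0.005]
force: [-10.2, 3.7, 4.9]
opening: 0.0302
```

```bash
python3 meas.py 14 >/dev/null;  python3 meas2.py 14 245 165 388 235
```

```text
arc n 127 world [ 530.8 -156.3] gauge [  -0.7 -118.4] rms 0.78
```

{"name": "jog_arm", "arguments": {
  "motion": [
    [-0.3,0.1,0,0,0,0],
    [-0.5,0.1,0,0,0,0],
    [-0.6,0.03,0,0,0,0],
    [-0.7,0.03,0,0,0,0],
    [-0.7,0.03,0,0,0,0],
    [-0.7,0.03,0,0,0,0],
    [-0.5,0.03,0,0,0,0],
    [0,0,0,0,0,0]
  ]
}}

```text
time: 14.08
ee_pos: [0.4976, -0.1561, 0.0031]
tool_rot: [-2.271, -2.17, 0.0]
force: [1.7, -0.6, 0.3]
opening: 0.0301
```

```bash
python3 meas.py 15 >/dev/null;  python3 meas2.py 15 245 165 388 235
```

```text
arc n 122 world [ 501.9 -156.3] gauge [ -29.6 -119.7] rms 0.4
```

View pics/m15.png

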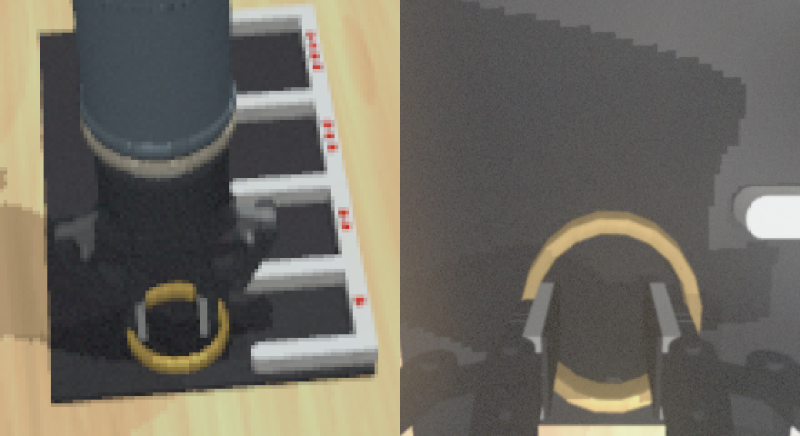

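{"name": "jog_arm", "arguments": {
  "motion": [
    [0.4,0,0,0,0,0],
    [0.02,0.4,0,0,0,0],
    [0.02,0.5,0,0,0,0],
    [0.03,0.6,0,0,0,0],
    [0.03,0.7,0,0,0,0],
    [0.03,0.7,0,0,0,0],
    [0.03,0.7,0,0,0,0],
    [0.03,0.7,0,0,0,0],
    [0.03,0.7,0,0,0,0],
    [0.03,0.7,0,0,0,0],
    [0.03,0.7,0,0,0,0],
    [0.02,0.5,0,0,0,0],
    [0.02,0.4,0,0,0,0],
    [0.01,0.2,0,0,0,0],
    [0,0,0,0,0,0]
  ]
}}

```text
time: 16.05
ee_pos: [0.5054, -0.0811, 0.0031]
tool_rot: [2.271, 2.171, 0.0]
force: [-0.0, 0.1, 0.0]
opening: 0.0302
```

```bash
python3 meas.py 16 >/dev/null;  python3 meas2.py 16 245 165 388 235
```

```text
arc n 117 world [506.  -85.8] gauge [-28.5 -49. ] rms 0.42
```

View pics/m16.png

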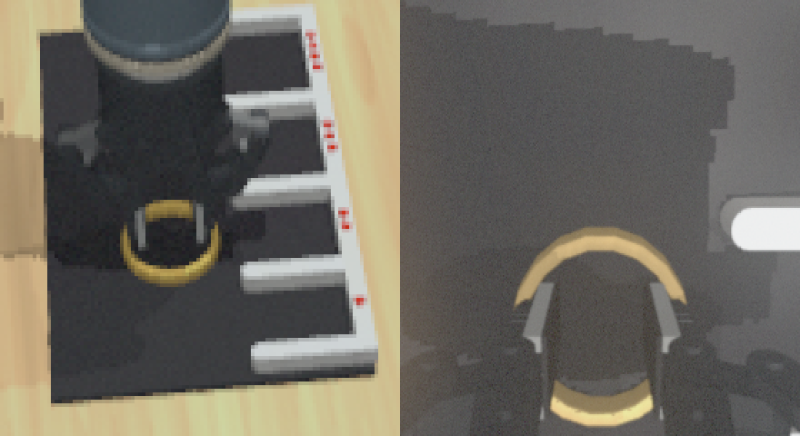

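{"name": "jog_arm", "arguments": {
  "motion": [
    [-0.02,-0.5,0,0,0,0],
    [-0.02,-0.45,0,0,0,0],
    [-0.01,-0.2,0,0,0,0],
    [0.01,0.25,0,0,0,0],
    [0.01,0.25,0,0,0,0],
    [0.3,-0.01,0,0,0,0],
    [0.4,-0.02,0,0,0,0],
    [0.6,-0.02,0,0,0,0],
    [0.7,-0.03,0,0,0,0],
    [0.7,-0.03,0,0,0,0],
    [0.6,-0.03,0,0,0,0],
    [0.3,-0.01,0,0,0,0],
    [0.2,-0.01,0,0,0,0],
    [0,0,0,0,0,0]
  ]
}}

```text
time: 17.9
ee_pos: [0.5431, -0.0892, 0.0031]
tool_rot: [-2.271, -2.17, 0.0]
force: [-1.1, -0.2, 0.3]
opening: 0.0301
```

```bash
python3 meas.py 17 >/dev/null;  python3 meas2.py 17 245 165 388 235
```

```text
arc n 125 world [540.3 -88.1] gauge [  5.8 -49.9] rms 0.91
```

View pics/m17.png

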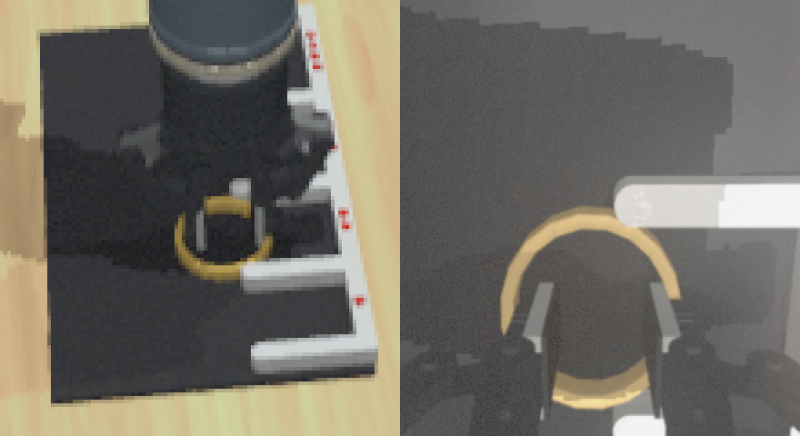

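Near contact; press.

{"name": "jog_arm", "arguments": {
  "motion": [
    [0.2,-0.01,0,0,0,0],
    [0.2,-0.01,0,0,0,0],
    [0.1,0,0,0,0,0],
    [0,0,0,0,0,0]
  ]
}}

```text
time: 18.5
ee_pos: [0.5462, -0.0895, 0.0027]
tool_rot: [-2.27, -2.168, 0.004]
force: [-6.9, 0.5, 2.9]
opening: 0.0301
```

```bash
python3 meas.py 18 >/dev/null;  python3 meas2.py 18 245 165 388 235
```

```text
arc n 124 world [543.  -89.3] gauge [  8.5 -50.9] rms 0.93
```

View pics/m18.png

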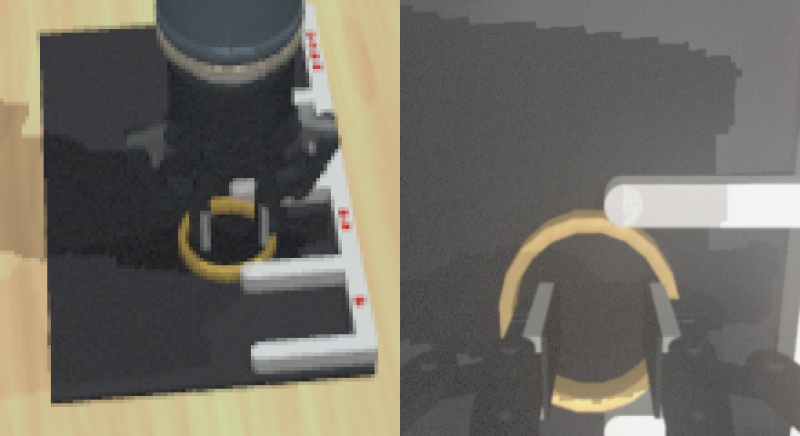

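{"name": "jog_arm", "arguments": {
  "motion": [
    [0.15,-0.1,0,0,0,0],
    [0.05,-0.1,0,0,0,0],
    [0,0,0,0,0,0]
  ]
}}

```text
time: 18.98
ee_pos: [0.5468, -0.0907, 0.0024]
tool_rot: [-2.267, -2.167, 0.006]
force: [-7.9, 2.6, 3.4]
opening: 0.0299
```

```bash
python3 meas.py 19 >/dev/null;  python3 meas2.py 19 245 165 388 235;  python3 meas2.py 18 245 165 330 235;  python3 meas2.py 19 245 165 330 235;python3 meas2.py 17 245 165 330 235; python3 meas2.py 14 245 165 330 235
```

```text
arc n 126 world [543.1 -89.4] gauge [  8.7 -51.1] rms 0.9
arc n 79 world [544.  -88.7] gauge [  9.6 -50.3] rms 0.78
arc n 81 world [544.  -88.9] gauge [  9.6 -50.6] rms 0.85
arc n 79 world [541.5 -87.5] gauge [  7.  -49.2] rms 0.2
arc n 82 world [ 531.8 -155.9] gauge [   0.3 -118. ] rms 0.19
```

```bash
python3 - <<'E'
import cv2,numpy as np
f=lambda a:(255*(a/255.)**.5).astype(np.uint8)
a=f(cv2.imread("pics/wrist19.png")[170:320,230:410]); b=f(cv2.imread("pics/side19.png")[205:260,290:356])
cv2.imwrite("pics/z19.png",np.hstack([cv2.resize(a,(440,367),interpolation=2),cv2.resize(b,(360,367)[:2],interpolation=2)]))
E
```

```text
(no output)
```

View pics/z19.png

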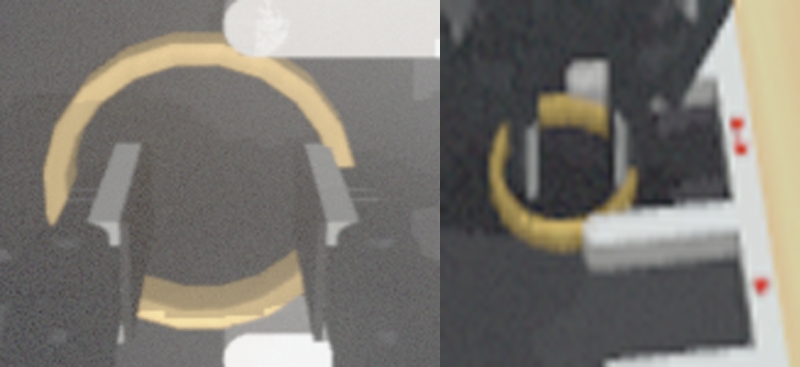

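{"name": "jog_arm", "arguments": {
  "motion": [
    [-0.3,0.1,0,0,0,0],
    [-0.5,0.1,0,0,0,0],
    [-0.6,0.03,0,0,0,0],
    [-0.7,0.03,0,0,0,0],
    [-0.7,0.03,0,0,0,0],
    [-0.7,0.03,0,0,0,0],
    [-0.7,0.03,0,0,0,0],
    [-0.5,0.03,0,0,0,0],
    [0.4,0,0,0,0,0]
  ]
}}

```text
time: 20.2
ee_pos: [0.5064, -0.0876, 0.0031]
tool_rot: [-2.271, -2.17, 0.001]
force: [0.0, 0.4, -0.6]
opening: 0.0302
```

```bash
python3 meas.py 20 >/dev/null;  python3 meas2.py 20 245 165 388 235;python3 -c "
from plant import status; s=status.read_state(); print(s['ee_pos'],s['force'])"
```

```text
arc n 123 world [507.2 -87.8] gauge [-27.3 -51.1] rms 0.44
[ 0.50783508 -0.08750418  0.00309915] [-0.73428952 -0.1184052   0.3145406 ]
```

{"name": "jog_arm", "arguments": {
  "motion": [
    [0.02,0.4,0,0,0,0],
    [0.02,0.5,0,0,0,0],
    [0.03,0.6,0,0,0,0],
    [0.03,0.7,0,0,0,0],
    [0.03,0.7,0,0,0,0],
    [0.03,0.7,0,0,0,0],
    [0.03,0.7,0,0,0,0],
    [0.03,0.7,0,0,0,0],
    [0.03,0.7,0,0,0,0],
    [0.03,0.7,0,0,0,0],
    [0.02,0.6,0,0,0,0],
    [0.02,0.5,0,0,0,0],
    [0.01,0.35,0,0,0,0],
    [0.01,0.2,0,0,0,0],
    [0,0,0,0,0,0]
  ]
}}

```text
time: 22.18
ee_pos: [0.5105, -0.007, 0.0031]
tool_rot: [2.271, 2.171, 0.0]
force: [0.2, 1.0, 0.3]
opening: 0.03
```

```bash
python3 meas.py 21 >/dev/null;  python3 meas2.py 21 245 165 388 235
```

```text
arc n 117 world [511.1 -11.7] gauge [-26.6  25.2] rms 0.43
```

View pics/m21.png

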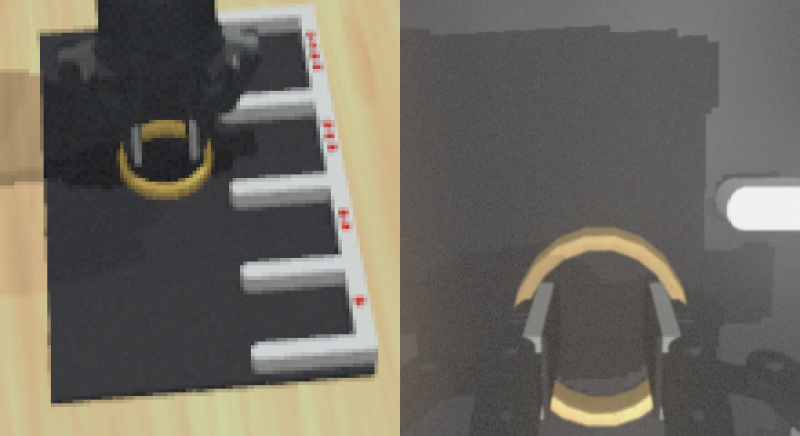

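{"name": "jog_arm", "arguments": {
  "motion": [
    [-0.01,-0.25,0,0,0,0],
    [-0.01,-0.25,0,0,0,0],
    [0.3,-0.01,0,0,0,0],
    [0.4,-0.02,0,0,0,0],
    [0.6,-0.02,0,0,0,0],
    [0.7,-0.03,0,0,0,0],
    [0.7,-0.03,0,0,0,0],
    [0.7,-0.03,0,0,0,0],
    [0.5,-0.02,0,0,0,0],
    [0.3,-0.01,0,0,0,0],
    [0.3,-0.01,0,0,0,0],
    [0.3,-0.02,0,0,0,0],
    [0.2,-0.01,0,0,0,0],
    [0,0,0,0,0,0]
  ]
}}

```text
time: 24.02
ee_pos: [0.5605, -0.0142, 0.0031]
tool_rot: [2.271, 2.17, 0.0]
force: [-0.4, -0.4, -0.2]
opening: 0.03
```

```bash
python3 meas.py 22 >/dev/null;  python3 meas2.py 22 245 165 388 235
```

```text
arc n 126 world [558.  -12.9] gauge [20.3 26. ] rms 0.73
```

View pics/m22.png

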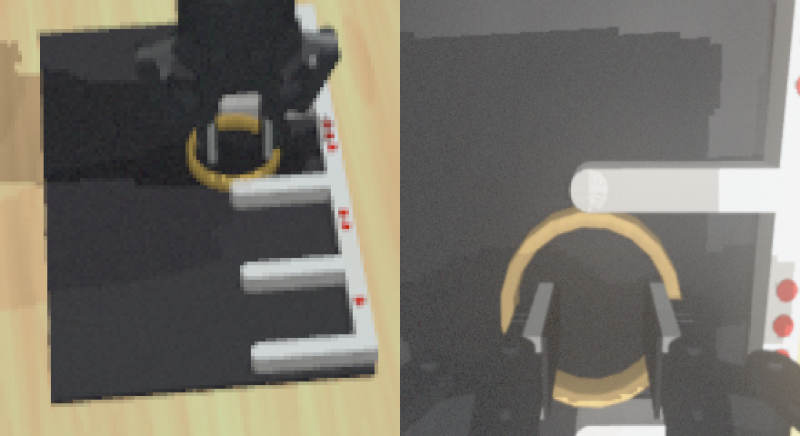

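{"name": "jog_arm", "arguments": {
  "motion": [
    [0.3,-0.01,0,0,0,0],
    [0.3,-0.02,0,0,0,0],
    [0.4,-0.02,0,0,0,0],
    [0.4,-0.02,0,0,0,0],
    [0.4,-0.01,0,0,0,0],
    [0.3,-0.01,0,0,0,0],
    [0.3,-0.01,0,0,0,0],
    [0,0,0,0,0,0]
  ]
}}

```text
time: 25.12
ee_pos: [0.5846, -0.0152, 0.0031]
tool_rot: [2.271, 2.17, 0.0]
force: [0.3, 0.0, 0.3]
opening: 0.0299
```

```bash
python3 meas.py 23 >/dev/null;  python3 meas2.py 23 245 165 388 235
```

```text
arc n 126 world [582.2 -14.2] gauge [44.5 25.8] rms 0.68
```

View pics/m23.png

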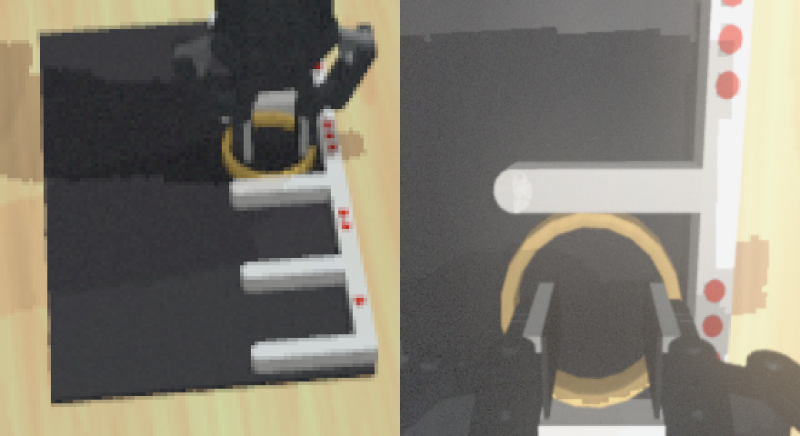

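{"name": "jog_arm", "arguments": {
  "motion": [
    [0.2,-0.01,0,0,0,0],
    [0.15,-0.01,0,0,0,0],
    [0,0,0,0,0,0]
  ]
}}

```text
time: 25.6
ee_pos: [0.5878, -0.0154, 0.0031]
tool_rot: [-2.271, -2.17, 0.0]
force: [-0.9, 0.0, -0.8]
opening: 0.03
```

{"name": "jog_arm", "arguments": {
  "motion": [
    [0.15,-0.01,0,0,0,0],
    [0.15,0,0,0,0,0],
    [0,0,0,0,0,0]
  ]
}}

```text
time: 25.98
ee_pos: [0.5886, -0.0155, 0.0028]
tool_rot: [-2.269, -2.168, 0.005]
force: [-7.3, 0.2, 3.9]
opening: 0.0299
```

```bash
python3 meas.py 24 >/dev/null;  python3 meas2.py 24 245 165 388 235
```

```text
arc n 126 world [585.4 -14.5] gauge [47.7 25.6] rms 0.59
```

View pics/m24.png

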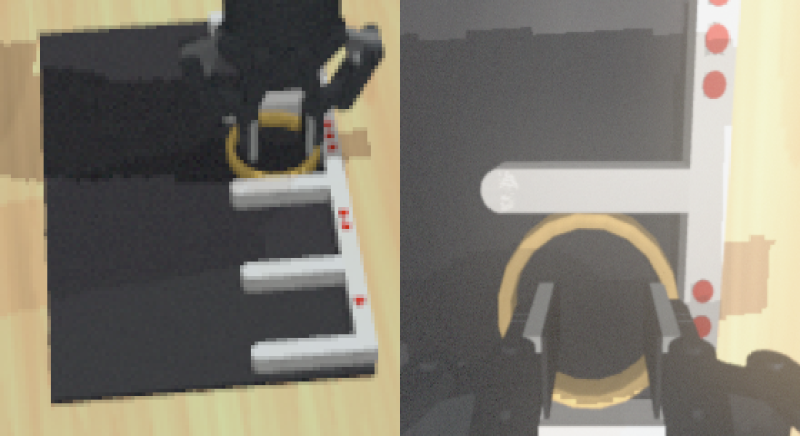

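{"name": "jog_arm", "arguments": {
  "motion": [
    [0.1,0,0,0,0,0],
    [0,0,0,0,0,0],
    [-0.4,0.02,0,0,0,0],
    [-0.35,0.01,0,0,0,0],
    [0,0,0,0,0,0]
  ]
}}

```text
time: 26.7
ee_pos: [0.5846, -0.0152, 0.0032]
tool_rot: [2.271, 2.17, 0.001]
force: [0.5, -0.1, -0.5]
opening: 0.03
```

{"name": "jog_arm", "arguments": {
  "motion": [
    [0,0,0,0,0,0],
    [0,0,0,0,0,0],
    [0,0,0,0,0,0]
  ],
  "jaw": 2.0
}}

```text
time: 27.08
ee_pos: [0.5844, -0.0152, 0.0031]
tool_rot: [2.271, 2.17, 0.0]
force: [-0.3, 0.1, 1.0]
opening: 0.0199
```

```bash
python3 meas.py 25 >/dev/null;  python3 meas2.py 25 245 165 388 235
```

```text
arc n 126 world [584.9 -14.5] gauge [47.3 25.6] rms 0.59
```

View pics/m25.png

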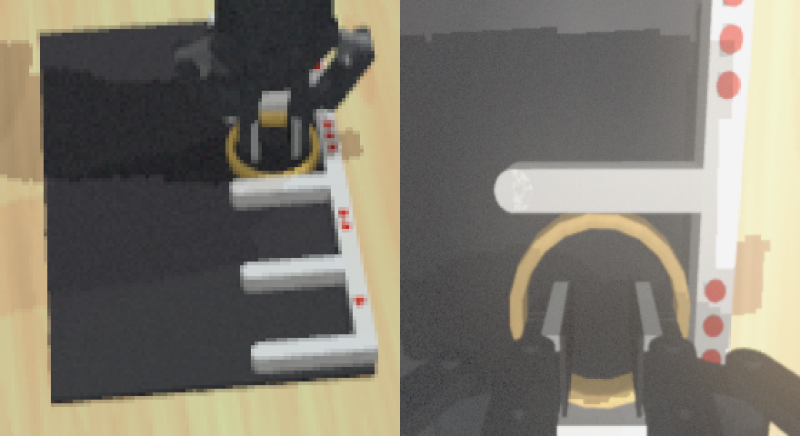

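{"name": "jog_arm", "arguments": {
  "motion": [
    [0,0,0.3,0,0,0],
    [0,0,0.5,0,0,0],
    [0,0,1,0,0,0],
    [0,0,1.5,0,0,0],
    [0,0,2,0,0,0],
    [0,0,2.5,0,0,0],
    [0,-1,3,0,0,0],
    [0,-1.5,3,0,0,0],
    [0,-1.5,3,0,0,0],
    [0,0,0,0,0,0],
    [0,0,0,0,0,0]
  ]
}}

```text
time: 28.55
ee_pos: [0.584, -0.0548, 0.1714]
tool_rot: [-2.271, -2.171, -0.001]
force: [0.4, 0.8, -0.7]
opening: 0.0201
```

```bash
python3 look.py 26 wrist side scene; python3 - <<'E'
import cv2,numpy as np
a=cv2.imread("pics/wrist26.png"); b=cv2.imread("pics/side26.png")[165:285,250:370]
cv2.imwrite("pics/f26.png",np.hstack([cv2.resize(a[20:320,150:500],(467,400),interpolation=2),cv2.resize(b,(333,400),interpolation=2)]))
E
```

```text
28.55 [ 0.58404184 -0.05481447  0.17136432] [ 0.40548003  0.80017597 -0.65421464] 0.020070290661012003
```

View pics/f26.png

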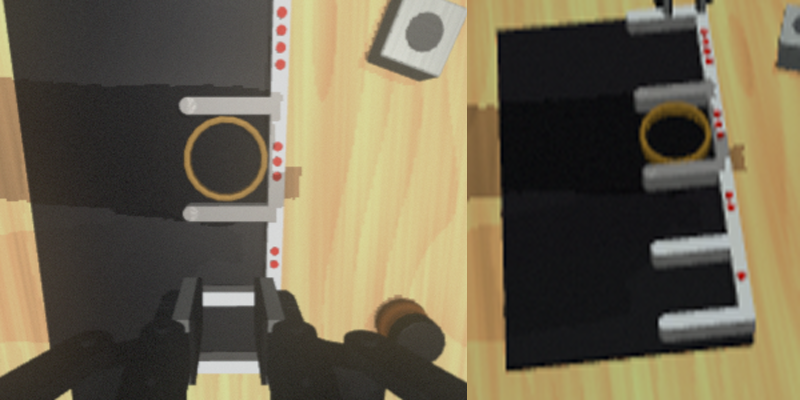

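View pics/scene26.png

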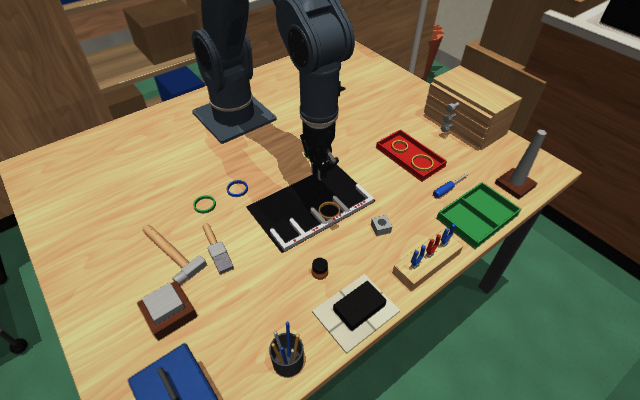

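```bash
python3 - <<'E'
from ringfit import *
r=ringfit("wrist26",(280,100,360,175)); G=np.array([.5366,-.038,-.043]); print(ingauge(G,r))
m=pickle.load(open("pics/wrist26.pkl","rb"))
a=cv2.imread("pics/wrist26.png")[95:180,280:370]; cv2.imwrite("pics/z26.png",cv2.resize(a,(635,600),interpolation=cv2.INTER_CUBIC))
# expected pixel of wall top/bottom edges and ring front at ring centre y
d=np.array([np.cos(-.043),np.sin(-.043)])
for nm,dist,z in (("ring front top",.03225,.015),("wall top if touching",.03225,.019),("wall base",.03225,.005)):
    u=proj(m,np.r_[r[:2]+d*dist,z])[0]; print(nm,u,(u-[280,95])*7.06)
E
```

```text
wrist26 ring c [584.8 -14.9] D 64.2 res 0.4 [288 107] [350 170]
[47.18867919 25.12699685]
ring front top [350.52925985 139.32308803] [497.93657452 312.92100151]
wall top if touching [350.91616126 139.6664252 ] [500.66809846 315.34496194]
wall base [349.60399987 138.50199867] [491.40423905 307.12411058]
```

View pics/z26.png

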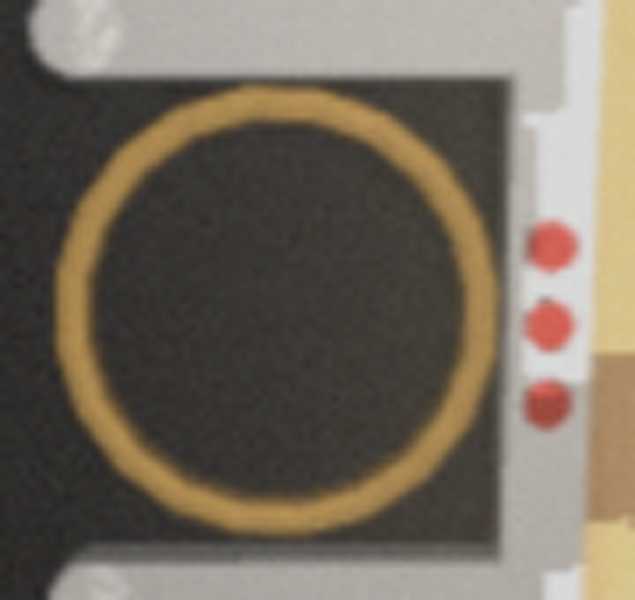

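{"name": "jog_arm", "arguments": {
  "motion": [
    [-1.5,1.0,0,0,0,0],
    [-1.5,1.1,0,0,0,0],
    [-1.5,1.1,0,0,0,0],
    [-1.4,1.02,-1,0,0,0],
    [0,0,-2.5,0,0,0],
    [0,0,-3,0,0,0],
    [0,0,-3,0,0,0],
    [0,0,-3,0,0,0],
    [0,0,-2,0,0,0],
    [0,0,-1.2,0,0,0],
    [0,0,-0.7,0,0,0],
    [0,0,-0.34,0,0,0],
    [0,0,0,0,0,0],
    [0,0,0,0,0,0]
  ],
  "jaw": 0
}}

```text
time: 30.45
ee_pos: [0.5256, -0.013, 0.0042]
tool_rot: [2.271, 2.17, 0.001]
force: [-0.3, -0.9, -0.6]
opening: -0.0001
```

```bash
python3 meas.py 27 >/dev/null
```

```text
(no output)
```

View pics/m27.png

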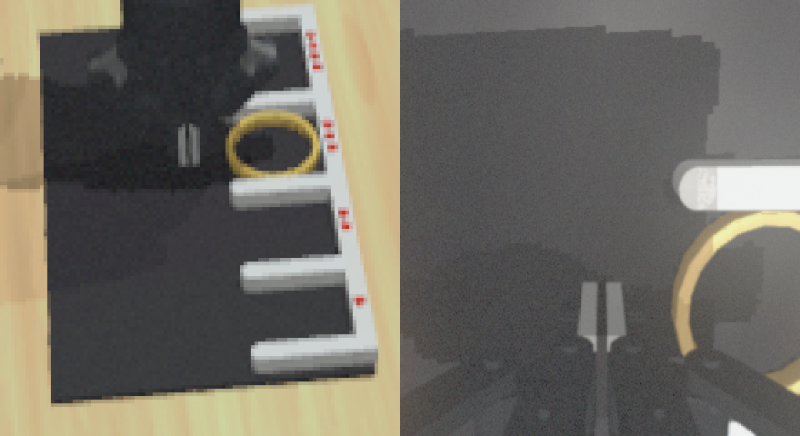

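{"name": "jog_arm", "arguments": {
  "motion": [
    [0.4,-0.02,0,0,0,0],
    [0.6,-0.02,0,0,0,0],
    [0.5,-0.02,0,0,0,0],
    [0.3,-0.01,0,0,0,0],
    [0.1,0,0,0,0,0],
    [0,0,0,0,0,0]
  ]
}}

```text
time: 31.3
ee_pos: [0.5442, -0.0137, 0.0036]
tool_rot: [-2.271, -2.17, 0.0]
force: [0.4, 0.0, -0.1]
opening: 0.0003
```

{"name": "jog_arm", "arguments": {
  "motion": [
    [0.15,-0.01,0,0,0,0],
    [0.15,-0.01,0,0,0,0],
    [0,0,0,0,0,0]
  ]
}}

```text
time: 31.68
ee_pos: [0.5453, -0.0139, 0.0034]
tool_rot: [-2.269, -2.169, 0.004]
force: [-6.4, -0.6, 3.4]
opening: -0.0001
```

```bash
python3 meas.py 28 >/dev/null
```

```text
(no output)
```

View pics/m28.png

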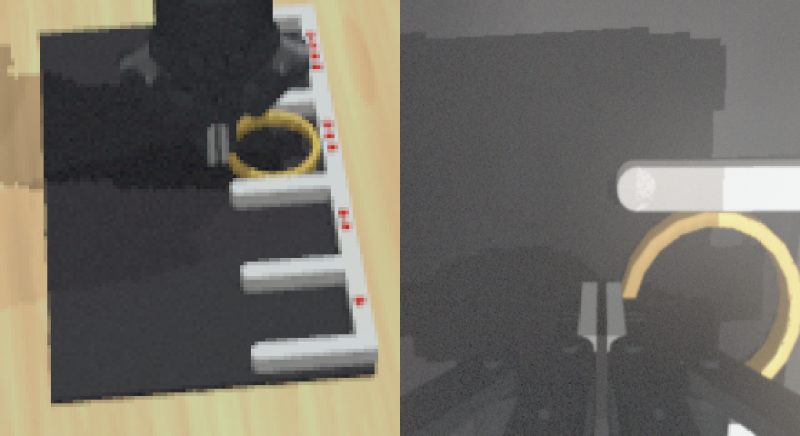

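{"name": "jog_arm", "arguments": {
  "motion": [
    [0.15,-0.01,0,0,0,0],
    [0.1,0,0,0,0,0],
    [0,0,0,0,0,0]
  ]
}}

```text
time: 32.15
ee_pos: [0.5457, -0.0139, 0.0032]
tool_rot: [-2.267, -2.167, 0.008]
force: [-11.6, -0.1, 7.8]
opening: -0.0003
```

{"name": "jog_arm", "arguments": {
  "motion": [
    [-0.3,0.01,0,0,0,0],
    [-0.5,0.02,0,0,0,0],
    [-0.6,0.03,0,0,0,0],
    [-0.6,0.03,0,0,0,0],
    [0,0,1,0,0,0],
    [0,0,2,0,0,0],
    [0,0,3,0,0,0],
    [0.5,-0.5,3,0,0,0],
    [1.5,-1,3,0,0,0],
    [2,-1,3,0,0,0],
    [2,-1,1.5,0,0,0],
    [0,0,0,0,0,0],
    [0,0,0,0,0,0]
  ]
}}

```text
time: 33.78
ee_pos: [0.5887, -0.0477, 0.1683]
tool_rot: [-2.27, -2.17, 0.001]
force: [-0.5, -0.0, -0.7]
opening: 0.0001
```

```bash
python3 look.py 29 wrist side scene; python3 - <<'E'
from ringfit import *
m=pickle.load(open("pics/wrist29.pkl","rb"));im=cv2.imread("pics/wrist29.png");print(proj(m,[.585,-.0145,.015]))
u=proj(m,[.585,-.0145,.015])[0].astype(int)
r=ringfit("wrist29",(u[0]-40,u[1]-40,u[0]+40,u[1]+40)); G=np.array([.5366,-.038,-.043]); print(ingauge(G,r))
x0,y0=u-[45,45]; a=im[y0:y0+90,x0:x0+90]
d=np.array([np.cos(-.043),np.sin(-.043)])
for nm,z in (("ring front top",.015),("wall top if touching",.019)):
    print(nm,(proj(m,np.r_[r[:2]+d*.03225,z])[0]-[x0,y0])*6)
cv2.imwrite("pics/z29.png",cv2.resize(a,(540,540),interpolation=cv2.INTER_CUBIC))
E
```

```text
33.775 [ 0.58874407 -0.04765588  0.16827412] [-0.47653449 -0.00255902 -0.66742177] 0.00011271246085781997
[[314.70212529 146.57860221]]
wrist29 ring c [584.9 -15. ] D 64.2 res 0.3 [283 115] [346 178]
[47.28931874 25.07596377]
ring front top [465.73838485 275.88685675]
wall top if touching [467.72679736 278.55559579]
```

View pics/z29.png

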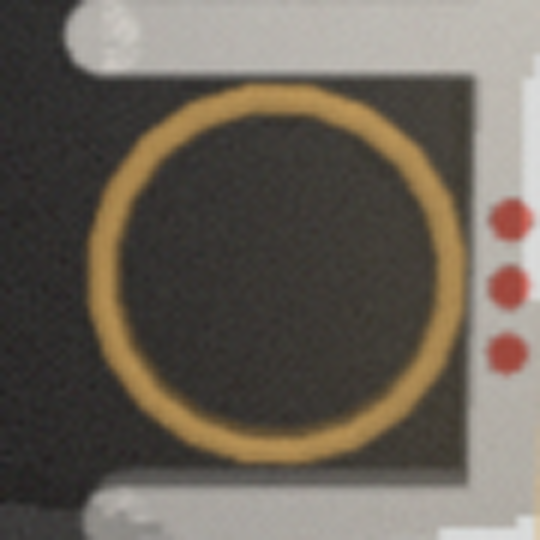

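View pics/side29.png

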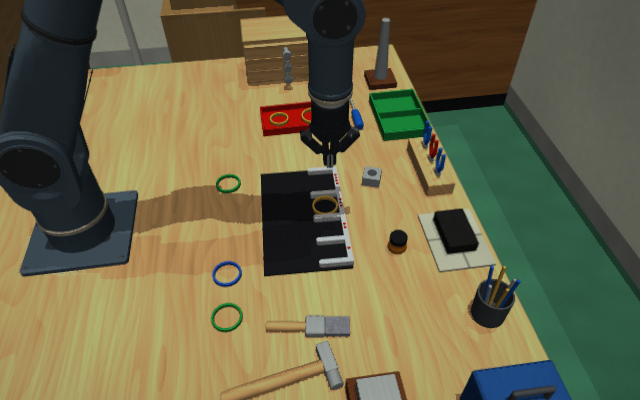

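```bash
python3 -c "
from plant import job; print(job.finish_job())"
```

```text
the job is handed in; nothing more can be done
None
```

The bangle is sized at slot 3 (three dots, 68 mm) and I left it pushed home there. I handed the job in at about 34 s on the robot's clock.

- **Bangle:** it measured about 64.2–64.9 mm across in the wrist camera, which matches the 64.5 mm ring.
- **Trial order:** I slid it over the plate with the fingers inside the ring. At slot 1 it was stopped by both prongs at about 10 N, and at slot 2 by both at about 8 N. At each of these, a small sideways push while pressed barely moved it.
- **Slot 3:** it entered freely. I pushed it to the back wall from inside, then gave it a second push from behind at about 12 N.
- **Last checks:** the final pictures show the ring flat between the slot 3 prongs, with the gripper clear of it. In the last side picture and an earlier view from the scene camera, the tray bangles, hammer, brush, jar and block looked unmoved.

**What disagreed:**
- The fingertips met the plate with the TCP about 28 mm lower than the stated tip offset would put it. I used the touch on the plate, about 17 N, as the height.
- The fingertips also rubbed on something, most likely the plate, with up to about 8 N of upward force during slot 1, until I raised them by about 1.5 mm.
- After the final push the picture leaves a gap of up to 0.5 mm to the back wall, which is within the camera's error.
- Positions measured at the slots were 1–2 mm off the nominal gauge geometry, about what the stated 2 mm calibration allows.

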